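Open the ratchet stop of the carton jig

TASK

Open the carton jig all the way: press down the ratchet release pad on top of the sliding jaw, keep it pressed while you push the jaw back along its bar, away from the carton, until it is fully home at the end stop, then let go so that the pad springs up. Leave the carton standing where it is in the jig, and do not disturb the tape roll, the jar or the mug.

Things in the scene. Friction and masses are not known exactly. Their poses are not given: they have to be found in the camera images.
- jig: Fixed jig: plywood board 370 x 220 x 18 mm on the table; origin at the centre of its underside. Its +x is the direction in which the jaw is pushed back, away from the carton; +y points from the bar to the carton bed; z up. A fence 88 mm high (above the table) stands across the bed at x = -166 mm. The toothed steel bar runs along x at y = -70 mm, 44 to 60 mm above the table. It cannot be moved.
- jaw (a joint): Slide of the black jaw along the bar, in m; grows as it is pushed back along the jig's +x: 0 = forward limit by the carton, 0.150 = home at the end stop. Starts at 0.005 to 0.06. Friction about 2.5 N; it stays where left. With the release up, a pawl in the teeth (8 mm pitch) stops it going back; towards the carton it always slides. Beyond about 0.142 there are no teeth.
- release (a joint): Travel of the release pad, in m: 0 = up, grows as it is pressed straight down, 0.012 = bottomed. The pawl is clear of the teeth from 0.0045 on; about 0.008 is a good depth. Sprung: about 2 N to start, 7 N at the bottom; springs up when let go. At the start it may rest up to 4 mm down if the pawl sits on a tooth. It rides on the jaw.
- release_top (a point): Centre of the top face of the release pad (axes as the jig's): ribbed aluminium plate 54 mm long (jig's x) and 44 mm wide on top of the jaw's carriage, 90 mm above the table when up; moves with the jaw and the pad. Free on its front and both sides; the thumb wall stands behind it. The carriage below is 80 mm long, 44 mm wide, 66 mm high, centred under the pad.
- thumb_wall (a point): Point on the front face of the thumb wall, 103 mm above the table, on the bar's line (axes as the jig's): a black upright wall 10 mm thick, 44 mm wide, its top 115 mm above the table, fixed to the rear of the carriage 30 mm behind the pad's centre. Its face looks along the jig's -x; a fingertip on the pad pushes the jaw back against it.
- carton_center (a point): Centre of the loose cardboard carton 80 (along the jig's x) x 110 x 70 mm high, 0.2 to 0.4 kg, standing on the jig's bed beside the fence. To be left alone.
- tape_center (a point): Centre of a loose roll of tape lying flat, 94 mm across, 48 mm high, beside the jig. To be left alone.
- jar_center (a point): Centre of a loose jar 60 mm across, 60 mm high, beside the jig. To be left alone.
- mug_center (a point): Centre of a loose white mug 80 mm across, 90 mm high, beyond the jig's rear end. To be left alone.
- jaw_plate (a point): Middle of the top edge of the jaw plate (axes as the jig's): black upright plate 12 mm thick, 148 mm long in the jig's y, top 85 mm above the table, which reaches from the carriage across the bed. It stands 34 mm in front (jig -x) of the pad's centre line and moves with the jaw.
- end_stop (a point): Front upper edge, on the bar's line, of the dark steel end block 22 x 40 mm, 68 mm high above the table, which carries the rear end of the bar: the jaw's carriage is home when its rear end meets it. Fixed to the jig.

How it is judged (in metres and radians):
On the way, in this order (a step that is already met when the one before it is completed fails the run):
1. the release pad is pressed down while the jaw is still well forward (value of joint release above 0.0045 m and value of joint jaw below 0.1 m and contact force between any of the fingers, the arm and jig above 0.5 N), for 0.1 s.
2. the jaw is pushed back to the end stop (value of joint jaw above 0.143 m), for 0.1 s.
At the end, for the whole second after the job is handed in: The jaw rests within 7 mm of its end stop, the release pad is up again (within 2 mm), the carton is within 15 mm and tape, jar and mug within 30 mm of where they started (value of joint jaw above 0.143 m and value of joint release below 0.002 m and velocity of joint jaw between -0.01 and 0.01 m/s and distance of carton_center from where it was at the start of the episode below 0.015 m and distance of each of tape_center, jar_center, mug_center from where it was at the start of the episode below 0.03 m); the robot touches nothing.
It fails at once if the carton is shifted by 15 mm or more, or lifted (distance of carton_center from where it was at the start of the episode above 0.015 m).
It fails at once if the tape roll, jar or mug is shifted by 30 mm or more, or lifted (distance of any of tape_center, jar_center, mug_center from where it was at the start of the episode above 0.03 m).
It also fails if it takes over 38 s, if anything falls off the work surface, if the arm or the gripper's body presses on something with over 40 N, if the wrist force passes 120 N, or if a joint passes its speed limit or range.

ROBOT

A 6-joint arm with a two-finger parallel gripper is mounted at the origin on the work surface. World frame = base frame: x ahead of the robot, y to its left, z up, the work surface at z = 0. Lengths are in mm, angles in rad, forces in N, time in s.
With the tool pointing down it reaches from about 300 to 775 mm from the base axis. Payload 14.6 kg.
Tool frame: the origin (TCP) lies on the centre line of the jaws, within the pads' length; the fingertips stand ahead of it and the grasp point (between the pads) is the TCP (manip.tip_reach is the z of the fingertips in the tool frame, in mm); z points along the fingers, y is the direction in which the jaws open and shut (so a half turn about z gives the same grasp; the last joint's range is limited). The gripper opens to 94 mm and grips with 3 to 60 N. Pads are 16 mm wide; open, the fingers measure 119 mm over their backs; the gripper's body (75 mm by 177 mm) begins 78 mm behind the grasp point.
Start: joints at [-1.394, 0.3, 1.521, -0, 1.321, -0.067], TCP at [132.759, -533.727, 224.446] pointing down, gripper open.
Joint ranges: [-3.03, 3.03], [-0.79, 2.21], [0.23, 2.52], [-1.04, 4.18], [0, 3.07], [-2.55, 2.55]. Speed limits (rad/s): [2.22, 2.22, 2.57, 3.14, 3.14, 3.14].

INTERFACE

Orientations are given as [roll, pitch, yaw] about the fixed x, y, z axes, in that order (R = Rz(yaw) Ry(pitch) Rx(roll)).
In Python, from cell import manip, camera, search_frame, masks_of, tip_of gives the robot as it stands.
- The arm moves only by the tool send_rows, never from a script. Its argument "plan" is a list of rows, each an object with "travel": the shift along the tool's x, y, z in mm, a list of three; "delta_rot": the turn, a rotation vector about the tool's x, y, z in degrees, a list of three; "fingers": the gripper's target within -1 to 1 (shut at 1, half-way at 0, fully open at -1). In form: [{"travel": [dx, dy, dz], "delta_rot": [wx, wy, wz], "fingers": fingers}, ...]. A call has 1 to 20 rows; each row shifts and turns the commanded pose from where the row before left it, along the tool's axes as they then stand; what a row does not reach is not made up. A row lasts 1/8 s, in which the tool goes at most 62.5 mm and 10.7 degrees, less where a joint would pass 70% of its speed; a pose out of reach is approached as far as the arm can. A call is refused whole if a number of a shift passes 62.5 or a number of a turn 10.7, either way. A call with a gripper value outside its range is refused whole. The fingers move at their own pace and stop on an object; "grip_force" is the grip in N (left out, the last holds). Time passes only in rows, so rows that do not move let the fingers close. It gives the time, the measured TCP pose, the force and the opening at its end, in the units of the state.
- manip.read_state(): the state, without advancing time (a new reading comes with each control period).
- camera(name): name is "side" or "top" or "wrist"; returns a dict with "color" (480x640x3 uint8, red, green, blue), "z_map" (480x640 float32, mm along the optical axis (not along the pixel's ray), 0 where there is no reading), "fov_y" (degrees; the focal length in pixels is half the picture's height over the tangent of half this angle, whatever the lens; pixels are square), "cx", "cy" (the principal point, pixels), "world_from_camera" (4x4, takes a point from camera to world coordinates); the wrist camera has in their place "tool_from_camera" (4x4, takes a point from camera to tool coordinates, whose origin is the TCP and whose axes are the flange's). Camera axes: x right, y up, looking along -z (the intrinsics and any distortion apply to the point x, -y, -z); pixel columns grow to the right and rows downward; lengths in mm; the calibration is good to about 2 mm. The wrist camera is an equidistant fisheye: a pixel r from the principal point sees the ray r / f radians off the axis. A picture is of the moment at which its call begins: read the wrist's pose just before it.
- manip.sign_off(): hands the job in, once; it reports no verdict.
Trained networks look in the newest picture that a camera, given by its name, has taken for a name from the list of things; names that differ only in an ending like _2 or _b are one class to them, and where a whole thing is asked for, a point or a joint stands for the part that bears it (a point fixed in the world has none). Each returns a list of dicts, best first, with "confidence" (0 to 1); they miss things now and then, are a little off and sometimes report something else, mostly with a low value. They report only what shows in the picture. A call takes as long as a camera call.
- search_frame(name, camera): "at" ([x, y, z] in mm, in the coordinates of the camera as it stood for that picture, good to about 4 mm: the middle of the surface that is visible of it).
- masks_of(name, camera): "region" (480x640 bool, what is visible of it).
- tip_of(name, camera): "at" ([x, y, z] in mm, in the coordinates of the camera as it stood for that picture, good to about 4 mm: a listed point, or the origin of a listed thing).
The state is a dict: "clock": time; "joints": joint angles; "qd": joint speeds; "effort": joint torques, N m; "eef_pos": TCP position; "eef_rot": TCP orientation; "wrist_force": force on the tool from outside, world axes, zero at the start; "moment": the same for the moment, N m; "finger_gap": finger opening in mm.
Only numpy, scipy, OpenCV 4.12 (cv2) and the standard library are available. Lean on these libraries where they do the work, as an engineer would, in place of code of your own. Each camera call takes 0.05 s, during which the arm holds its last target. There are 200 camera calls.

## Working session

There is one attempt and no reset: what is moved stays moved. The work goes in short steps, Python scripts to look and compute and a tool call to move; the robot and the scene stay as the last step left them, time stands still between calls to the robot, and variables do not carry over. Pictures are saved under pics/ and viewed, about 8 in all and at most 12, crops included, and the job is handed in when it is done.

Besides the shell and the picture viewer there is one more tool, called after ">>>" in YAML: its name, and indented under it one key for each argument. send_rows: Moves the arm, as the interface text tells. Its arguments: {"type":"object","properties":{"plan":{"type":"array"},"grip_force":{"type":"number"}},"required":["plan"]}

```bash
mkdir -p pics; cat > h.py <<'E'
import numpy as np, cv2
from cell import manip, camera, search_frame, masks_of, tip_of
from scipy.spatial.transform import Rotation as R
def toworld(c,p):
    return (c["world_from_camera"]@np.r_[p,1])[:3]
E
python3 - <<'E'
from h import *
s=manip.read_state();print(s["clock"],s["eef_pos"],s["eef_rot"],s["finger_gap"],manip.tip_reach)
ims=[]
for n in("top","side"):
    c=camera(n);cv2.imwrite(f"pics/{n}1.png",c["color"][...,::-1])
    for k in "jig release_top thumb_wall jaw_plate end_stop carton_center tape_center jar_center mug_center".split():
        r=tip_of(k,n)
        for q in r[:2]: print(n,k,round(q["confidence"],2),toworld(c,q["at"]).round(1))
E
```

```text
0.0 [ 132.69547381 -533.50535834  223.87811505] [-3.14042836e+00 -7.12196011e-05  2.43763631e-01] 94.13235430748283 19.0
top jig 0.82 [441.4  20.6   2.3]
top release_top 0.7 [507.9   9.2  82. ]
top release_top 0.26 [440.4  21.9   7.2]
top thumb_wall 0.62 [522.2  40.4 104. ]
top jaw_plate 0.67 [440.9  21.7   2.9]
top jaw_plate 0.66 [415.2   9.3  86.5]
top end_stop 0.77 [566.6 142.9  65.8]
top end_stop 0.67 [650.4  46.3  26.1]
top tape_center 0.85 [652.1  44.5  23.5]
top tape_center 0.6 [441.9  21.5   2.2]
top jar_center 0.84 [ 573.3 -144.3   29.6]
top mug_center 0.89 [576.  258.2  44.4]
side jig 0.6 [442.   19.4  -1. ]
side release_top 0.8 [514.1   5.1  85.8]
side release_top 0.24 [365.1 -75.6  51.4]
side thumb_wall 0.91 [525.7  40.6 104.1]
side jaw_plate 0.64 [411.5  14.   87.2]
side jaw_plate 0.19 [649.5  49.2  26.6]
side end_stop 0.67 [526.2  39.  103.9]
side end_stop 0.6 [564.3 140.8  66.5]
side tape_center 0.6 [513.6   5.8  86.9]
side tape_center 0.58 [648.7  50.1  25. ]
side jar_center 0.69 [ 573.2 -143.2   29.2]
side mug_center 0.8 [578.  258.4  45.8]
side mug_center 0.71 [524.1  36.1 101.3]
```

View pics/top1.png

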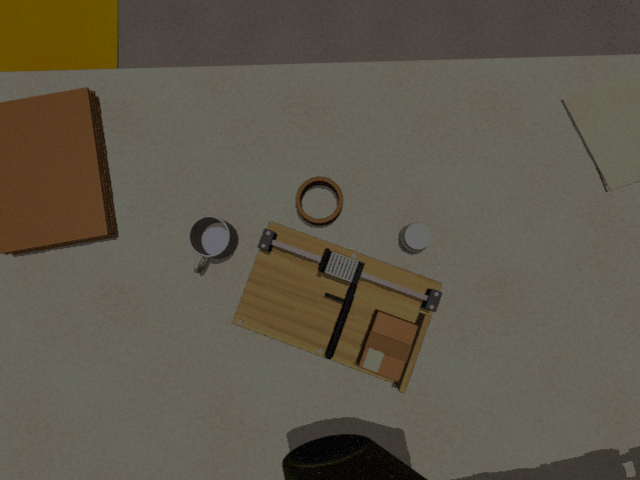

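View pics/side1.png

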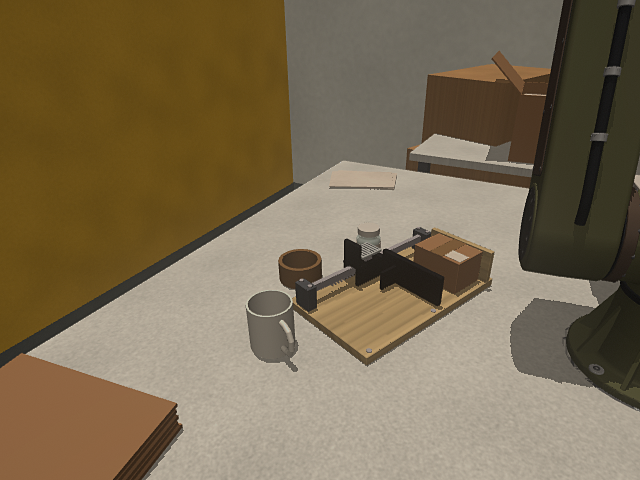

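```bash
python3 - <<'E'
from h import *
c=camera("top")
m=masks_of("jig","top")
f=240/np.tan(np.radians(c["fov_y"])/2);W=c["world_from_camera"]
z=c["z_map"]
v,u=np.mgrid[:480,:640]
P=np.stack([(u-c["cx"])/f*z,-(v-c["cy"])/f*z,-z],-1)@W[:3,:3].T+W[:3,3]
for q in m[:2]:
    M=q["region"]; print(q["confidence"],M.sum())
p=P[m[0]["region"]]; p=p[(abs(p[:,2]-18)<6)]
print(cv2.minAreaRect(p[:,:2].astype(np.float32)))
# pad / wall from depth around bar
near=(np.hypot(P[...,0]-511,P[...,1]-7)<60)&(z>0)
for lo,hi in((82,95),(107,122)):
    q=P[near&(P[...,2]>lo)&(P[...,2]<hi)]
    print(lo,len(q),q.mean(0).round(1),cv2.minAreaRect(q[:,:2].astype(np.float32)))
E
```

```text
0.82 17654
((443.1585388183594, 19.67047119140625), (370.0611267089844, 220.22434997558594), 68.7203598022461)
82 770 [508.2   7.3  86.2] ((497.9212341308594, 12.326465606689453), (73.17586517333984, 76.20857238769531), 68.74658966064453)
107 128 [526.8  41.9 114. ] ((526.9747924804688, 41.94962692260742), (9.903909683227539, 43.42564392089844), 69.13765716552734)
```

>>> send_rows:
  plan:
    - {"travel":[0,0,0],"delta_rot":[0,0,-9],"fingers":1}
    - {"travel":[0,0,0],"delta_rot":[0,0,-9],"fingers":1}
    - {"travel":[0,0,0],"delta_rot":[0,0,-9],"fingers":1}
    - {"travel":[0,0,0],"delta_rot":[0,0,-9],"fingers":1}
    - {"travel":[0,0,0],"delta_rot":[0,0,-9],"fingers":1}
    - {"travel":[0,0,0],"delta_rot":[0,0,-9],"fingers":1}
    - {"travel":[0,0,0],"delta_rot":[0,0,0],"fingers":1}

```text
clock: 1.98
eef_pos: [132.7, -533.7, 224.4]
eef_rot: [-3.142, 0.0, 1.185]
wrist_force: [0.4, 1.1, -0.3]
finger_gap: 27.2
```

>>> send_rows:
  plan:
    - {"travel":[20,5,0],"delta_rot":[0,0,-0.8],"fingers":1}
    - {"travel":[36,8,0],"delta_rot":[0,0,0],"fingers":1}
    - {"travel":[36,8,0],"delta_rot":[0,0,0],"fingers":1}
    - {"travel":[36,8,0],"delta_rot":[0,0,0],"fingers":1}
    - {"travel":[36,8,0],"delta_rot":[0,0,0],"fingers":1}
    - {"travel":[36,8,0],"delta_rot":[0,0,0],"fingers":1}
    - {"travel":[36,8,0],"delta_rot":[0,0,0],"fingers":1}
    - {"travel":[36,8,0],"delta_rot":[0,0,0],"fingers":1}
    - {"travel":[36,8,0],"delta_rot":[0,0,0],"fingers":1}
    - {"travel":[36,8,0],"delta_rot":[0,0,0],"fingers":1}
    - {"travel":[36,8,0],"delta_rot":[0,0,0],"fingers":1}
    - {"travel":[36,8,0],"delta_rot":[0,0,0],"fingers":1}
    - {"travel":[36,8,0],"delta_rot":[0,0,0],"fingers":1}
    - {"travel":[36,8,0],"delta_rot":[0,0,0],"fingers":1}
    - {"travel":[36,8,0],"delta_rot":[0,0,0],"fingers":1}
    - {"travel":[36,8,0],"delta_rot":[0,0,0],"fingers":1}
    - {"travel":[36,8,0],"delta_rot":[0,0,0],"fingers":1}
    - {"travel":[36,8,0],"delta_rot":[0,0,0],"fingers":1}
    - {"travel":[20,8,0],"delta_rot":[0,0,0],"fingers":1}
    - {"travel":[0,0,0],"delta_rot":[0,0,0],"fingers":1}

```text
clock: 4.47
eef_pos: [507.7, 21.3, 224.2]
eef_rot: [-3.141, 0.0, 1.201]
wrist_force: [0.3, -0.1, 0.1]
finger_gap: 0.4
```

>>> send_rows:
  plan:
    - {"travel":[-1,5,15],"delta_rot":[0,0,0],"fingers":1}
    - {"travel":[0,5,25],"delta_rot":[0,0,0],"fingers":1}
    - {"travel":[0,0,25],"delta_rot":[0,0,0],"fingers":1}
    - {"travel":[0,0,25],"delta_rot":[0,0,0],"fingers":1}
    - {"travel":[0,0,14],"delta_rot":[0,0,0],"fingers":1}
    - {"travel":[0,0,0],"delta_rot":[0,0,0],"fingers":1}

```text
clock: 5.22
eef_pos: [516.4, 14.9, 119.7]
eef_rot: [-3.14, 0.001, 1.199]
wrist_force: [0.3, -0.7, 0.6]
finger_gap: 0.5
```

```bash
python3 - <<'E'
from h import *
print(manip.read_state()["wrist_force"])
a=camera("side")["color"][190:390,260:520];b=camera("wrist")["color"]
a=cv2.resize(a,(390,300));b=cv2.resize(b,(400,300))
cv2.imwrite("pics/c2.png",np.hstack([a,b])[...,::-1])
E
```

```text
[ 0.33912994 -0.67050305  0.64591978]
```

View pics/c2.png

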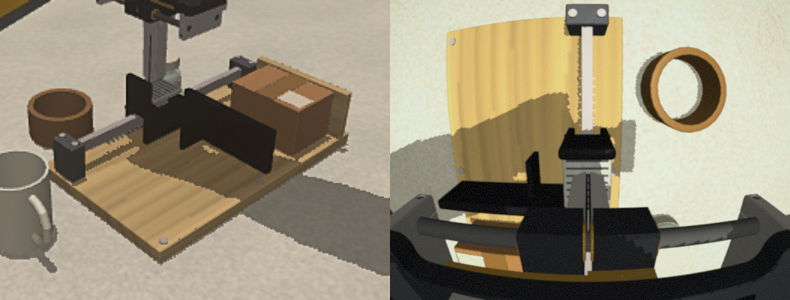

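>>> send_rows:
  plan:
    - {"travel":[0,0,6],"delta_rot":[0,0,0],"fingers":1}
    - {"travel":[0,0,4],"delta_rot":[0,0,0],"fingers":1}
    - {"travel":[0,0,3],"delta_rot":[0,0,0],"fingers":1}
    - {"travel":[0,0,3],"delta_rot":[0,0,0],"fingers":1}
    - {"travel":[0,0,3],"delta_rot":[0,0,0],"fingers":1}
    - {"travel":[0,0,0],"delta_rot":[0,0,0],"fingers":1}
    - {"travel":[0,0,0],"delta_rot":[0,0,0],"fingers":1}
    - {"travel":[0,0,0],"delta_rot":[0,0,0],"fingers":1}

```text
clock: 6.32
eef_pos: [517.0, 15.4, 101.6]
eef_rot: [3.141, -0.0, 1.2]
wrist_force: [-0.7, 0.3, 5.0]
finger_gap: 0.5
```

>>> send_rows:
  plan:
    - {"travel":[5,0,0.5],"delta_rot":[0,0,0],"fingers":1}
    - {"travel":[5,0,0],"delta_rot":[0,0,0],"fingers":1}
    - {"travel":[4,0,0],"delta_rot":[0,0,0],"fingers":1}
    - {"travel":[4,0,0],"delta_rot":[0,0,0],"fingers":1}
    - {"travel":[6,0,0],"delta_rot":[0,0,0],"fingers":1}
    - {"travel":[6,0,0],"delta_rot":[0,0,0],"fingers":1}
    - {"travel":[0,0,0],"delta_rot":[0,0,0],"fingers":1}

```text
clock: 7.2
eef_pos: [528.0, 43.6, 101.1]
eef_rot: [3.141, -0.0, 1.201]
wrist_force: [-1.9, 1.1, 5.9]
finger_gap: 0.4
```

>>> send_rows:
  plan:
    - {"travel":[7,0,0],"delta_rot":[0,0,0],"fingers":1}
    - {"travel":[7,0,0],"delta_rot":[0,0,0],"fingers":1}
    - {"travel":[7,0,0],"delta_rot":[0,0,0],"fingers":1}
    - {"travel":[7,0,0],"delta_rot":[0,0,0],"fingers":1}

```text
clock: 7.7
eef_pos: [538.1, 69.3, 101.1]
eef_rot: [3.141, 0.0, 1.2]
wrist_force: [-2.0, -2.2, 4.8]
finger_gap: 0.4
```

```bash
python3 - <<'E'
from h import *
print(manip.read_state()["wrist_force"])
c=camera("side");a=c["color"][190:390,260:520];b=camera("wrist")["color"]
for k in("thumb_wall","release_top"):
    for n in [x for x in tip_of(k,"side")[:2]]: print(k,n["confidence"],toworld(c,n["at"]))
a=cv2.resize(a,(390,300));b=cv2.resize(b,(400,300))
cv2.imwrite("pics/c3.png",np.hstack([a,b])[...,::-1])
E
```

```text
[-1.98891267 -2.24159679  4.75194344]
thumb_wall 0.7 [544.97325205  89.99566831 106.78152474]
thumb_wall 0.26 [565.1297109  143.21465502  65.64800288]
release_top 0.55 [532.49683093  58.32197742  79.90242093]
```

View pics/c3.png

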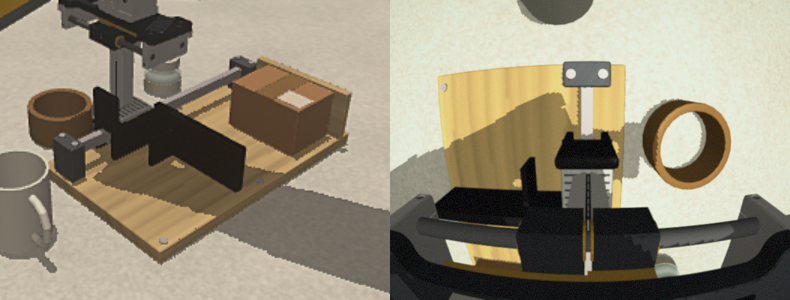

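>>> send_rows:
  plan:
    - {"travel":[7,0,0],"delta_rot":[0,0,0],"fingers":1}
    - {"travel":[7,0,0],"delta_rot":[0,0,0],"fingers":1}
    - {"travel":[7,0,0],"delta_rot":[0,0,0],"fingers":1}
    - {"travel":[7,0,0],"delta_rot":[0,0,0],"fingers":1}
    - {"travel":[7,0,0],"delta_rot":[0,0,0],"fingers":1}
    - {"travel":[5,0,0],"delta_rot":[0,0,0],"fingers":1}
    - {"travel":[4,0,0],"delta_rot":[0,0,0],"fingers":1}
    - {"travel":[0,0,0],"delta_rot":[0,0,0],"fingers":1}

```text
clock: 8.9
eef_pos: [554.1, 110.6, 101.1]
eef_rot: [3.141, -0.0, 1.2]
wrist_force: [-0.3, -0.0, 4.6]
finger_gap: 0.7
```

>>> send_rows:
  plan:
    - {"travel":[3,0,0],"delta_rot":[0,0,0],"fingers":1}
    - {"travel":[3,0,0],"delta_rot":[0,0,0],"fingers":1}
    - {"travel":[3,0,0],"delta_rot":[0,0,0],"fingers":1}

```text
clock: 9.28
eef_pos: [557.3, 118.4, 101.1]
eef_rot: [3.141, 0.001, 1.2]
wrist_force: [-0.6, -3.4, 6.0]
finger_gap: 0.3
```

```bash
python3 - <<'E'
from h import *
c=camera("side");a=c["color"][240:370,270:450]
for k in("thumb_wall","release_top"):
    for n in [x for x in tip_of(k,"side")[:2]]: print(k,n["confidence"],toworld(c,n["at"]))
cv2.imwrite("pics/c4.png",cv2.resize(a,(720,520))[...,::-1])
E
```

```text
thumb_wall 0.92 [560.67637866 136.11238416 103.40360618]
release_top 0.64 [553.02231197 100.09128787  78.68203897]
release_top 0.56 [577.93627147 258.81808673  48.08501386]
```

View pics/c4.png

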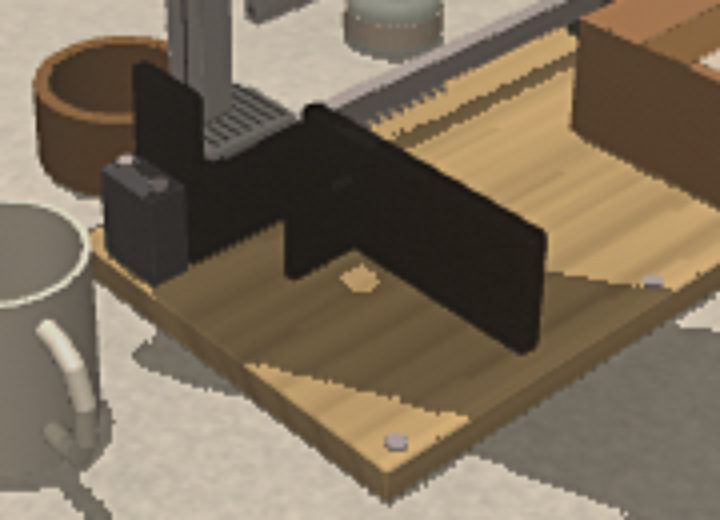

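>>> send_rows:
  plan:
    - {"travel":[3,0,0],"delta_rot":[0,0,0],"fingers":1}
    - {"travel":[3,0,0],"delta_rot":[0,0,0],"fingers":1}
    - {"travel":[2,0,0],"delta_rot":[0,0,0],"fingers":1}
    - {"travel":[0,0,0],"delta_rot":[0,0,0],"fingers":1}

```text
clock: 9.93
eef_pos: [559.7, 124.5, 101.1]
eef_rot: [-3.141, 0.003, 1.2]
wrist_force: [-7.6, -13.7, 9.7]
finger_gap: 0.4
```

>>> send_rows:
  plan:
    - {"travel":[-1,0,0],"delta_rot":[0,0,0],"fingers":1}
    - {"travel":[0,0,-4],"delta_rot":[0,0,0],"fingers":1}
    - {"travel":[0,0,-6],"delta_rot":[0,0,0],"fingers":1}
    - {"travel":[0,0,-12],"delta_rot":[0,0,0],"fingers":1}
    - {"travel":[0,0,-25],"delta_rot":[0,0,0],"fingers":1}
    - {"travel":[0,0,-35],"delta_rot":[0,0,0],"fingers":1}
    - {"travel":[0,0,-35],"delta_rot":[0,0,0],"fingers":1}
    - {"travel":[0,0,0],"delta_rot":[0,0,0],"fingers":1}
    - {"travel":[0,0,0],"delta_rot":[0,0,0],"fingers":1}

```text
clock: 11.05
eef_pos: [559.4, 125.5, 217.4]
eef_rot: [-3.141, 0.0, 1.2]
wrist_force: [1.1, -0.5, -0.9]
finger_gap: 0.1
```

```bash
python3 - <<'E'
from h import *
c=camera("side");a=c["color"][190:390,240:500]
for k in("thumb_wall","release_top","tape_center","jar_center","mug_center","carton_center"):
    for n in [x for x in tip_of(k,"side")[:1]]: print(k,n["confidence"],toworld(c,n["at"]))
b=camera("wrist")["color"]
cv2.imwrite("pics/c5.png",np.hstack([cv2.resize(a,(390,300)),cv2.resize(b,(400,300))])[...,::-1])
print(manip.read_state()["wrist_force"])
E
```

```text
thumb_wall 0.75 [562.85554029 136.22995163 105.64802871]
tape_center 0.78 [647.06339222  52.85465222  26.07286223]
jar_center 0.57 [ 571.43893511 -140.75873062   27.43648711]
mug_center 0.58 [577.40033906 257.65750842  45.0393884 ]
carton_center 0.82 [362.73417454 -77.9287692   50.67393242]
[ 0.37286361 -0.54755561 -0.21638215]
```

View pics/c5.png

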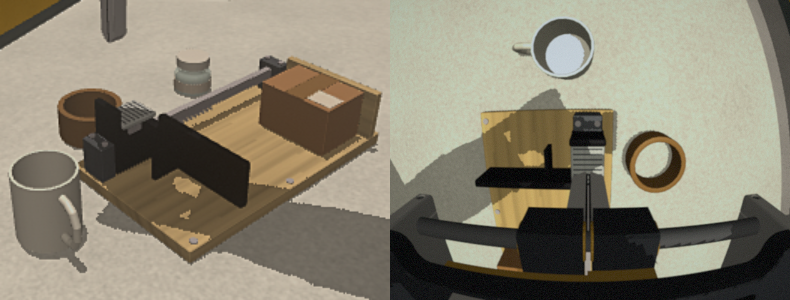

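```bash
python3 -c "
from cell import manip
print(manip.sign_off())"
```

```text
the job is handed in; nothing more can be done
None
```

The jig is open: I pressed the release pad about 8 mm down with closed fingers and pushed the jaw back to the end stop. Then I lifted straight off and handed the job in at about 11 s of the 38 s allowed. The hand-in gave no verdict.

- **Jaw:** at the end of the push the wrist felt about 15 N along the bar, far more than the 2.5 N of sliding friction. The thumb wall measured about 151 mm along the jig, which puts the carriage at the end stop to within the few millimetres the measurement is good for. The last picture shows it against the end block.
- **Pad:** it looks up in the last picture. I did not measure its height, because the network did not report the pad in that last view.
- **Loose things:** tape, jar and mug measured within about 4 mm of their first positions, which is inside the measuring error. The carton looks unmoved in the pictures and nothing came near it. I had no carton measurement from the start to compare with.
- **Robot:** it hung free above the jig, with wrist force below 1 N.

For most of the push, friction on the pad carried the jaw along. The fingertip only met the thumb wall near the end.

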